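Second parts tray on the repair's hook

ROBOT

A 6-joint arm with a two-finger parallel gripper is mounted at the origin on the work surface. World frame = base frame: x ahead of the robot, y to its left, z up, the work surface at z = 0. Lengths are in m, angles in rad, forces in N, time in s.
With the tool pointing down it reaches from about 0.3 to 0.75 m from the base axis. Payload 8.5 kg.
Tool frame: the origin (TCP) lies midway between the tips of the shut fingers; the grasp point (between the pads) lies 19 mm behind it; y points along the fingers, x is the direction in which the jaws open and shut, and the axes are right-handed (so a half turn about y gives the same grasp; the last joint's range is limited). The gripper opens to 88 mm and grips with 3 to 60 N. Pads are 18 mm wide; open, the fingers measure 123 mm over their backs; the gripper's body (75 mm by 187 mm) begins 45 mm behind the grasp point.
Start: joints at [-1.428, 0.381, 1.297, -0, 1.464, -0.215], TCP at [0.193, -0.515, 0.239] pointing down, gripper open.
Joint ranges: [-3.11, 3.11], [-0.89, 2.33], [0.22, 2.48], [-1.42, 4.56], [0.17, 2.85], [-2.88, 2.88]. Speed limits (rad/s): [2.39, 2.39, 3.14, 3.14, 3.14, 3.14].

INTERFACE

Orientations are given as a rotation vector (axis times angle).
In Python, from bench import state, vision, bot gives the robot as it stands.
- The arm moves only by the tool servo_tool, never from a script. Its argument "increments" is a list of rows, each a list of 7 numbers: the opening, from -1 (shut) to 1 (fully open), so that 0 is half open, then the shift along the tool's x, y, z each as a share of 500 mm, from -1 to 1, then the turn, a rotation vector about the tool's x, y, z each as a share of 45 degrees, from -1 to 1. In form: [[claw, tx, ty, tz, rx, ry, rz], ...]. A call has 1 to 12 rows; each row is the pose to reach, as a shift and turn from the pose measured when the call began, along the tool's axes at that moment; what a row does not reach only later rows make up. A row lasts 1/10 s, in which the tool goes at most 50 mm and 8.59 degrees, less where a joint would pass 70% of its speed; a pose out of reach is approached as far as the arm can. A call with a number of a shift or a turn outside -1 to 1 is refused whole. A call with a gripper value outside its range is refused whole. The fingers move at their own pace and stop on an object; "grip_force" is the grip in N (left out, the last holds). Time passes only in rows, so rows that repeat a pose let the fingers close. It gives the time, the measured TCP pose, the force and the opening at its end, in the units of the state.
- state(): the state, without advancing time (a new reading comes with each control period).
- vision.capture(name): name is "scene" or "top" or "wrist"; returns (picture, depth): 480x640x3 uint8, red, green, blue; 480x640 float32, m along the optical axis (not along the pixel's ray), 0 where there is no reading.
- vision.camera_info(name): a dict with "fx", "fy", "cx", "cy" (pixels), "R" (3x3) and "t" (3): a world point X has camera coordinates R X + t; the wrist camera has in their place "hand_eye" (4x4, takes a point from camera to tool coordinates, whose origin is the TCP and whose axes are the tool frame's). Camera axes: x right, y down, z forward; pixel columns grow to the right and rows downward; lengths in m; the calibration is good to about 2 mm. A picture is of the moment at which its call begins: read the wrist's pose just before it. camera_info takes no time and is no camera call.
- bot.hand_in(): hands the job in, once; it reports no verdict.
The state is a dict: "t": time; "q": joint angles; "qvel": joint speeds; "joint_torque": joint torques, N m; "tool_pos": TCP position; "ee_rot": TCP orientation; "ft_force": force on the tool from outside, world axes, zero at the start; "ft_torque": the same for the moment, N m; "opening": opening from 0.0 (shut) to 1.0 (fully open).
Only numpy, scipy, OpenCV 4.12 (cv2) and the standard library are available. Lean on these libraries where they do the work, as an engineer would, in place of code of your own. Each camera call takes 0.05 s, during which the arm holds its last target.

TASK

At the repair cafe, the small parts of one repair are kept together in narrow steel trays on one hook. Hang the narrow tray that stands on the table by its handle on the hook that already carries its twin, nearer the hook's open end, so that both hang freely there and the first never comes off. Leave the wide tray where it stands.

Things in the scene. Friction and masses are not known exactly. Their poses are not given: they have to be found in the camera images.
- tray_grip (a point): Tray to hang: open steel box, 44 (x) x 90 (y) x 50 mm high, 0.2 kg, standing on the table. A gabled strap handle along y, 14 mm wide, peaks over its middle with a wooden grip block 16 (x) x 30 (y) x 40 mm high. Point: block's centre, 138 mm above underside, z up. Gap under the strap, open along x: 82 mm wide, from 88 up to 23 mm below the point, 18 mm lower at its sides. Same either way round.
- hung_tray_grip (a point): The identical narrow tray that already hangs by its strap on the hook's bar, near the post, loose and free to slide. Point: the centre of its wooden grip block, 24 mm above the bar's top and 35 to 45 mm from the bar's middle towards the post; z up.
- hook_bar (a point): Occupied hook, a fixed steel stand: level bar 10 mm thick, its top 155 mm above the table. Point: on the bar's top, midway along. x runs along the bar to the post (18 mm thick, 165 mm high, 85 mm off at +x), z up. The free end, 88 mm off at -x towards the robot, turns up to 14 mm above the bar's top. Base 200 x 100 x 12 mm. A like but empty stand is beside it.
- wide_tray_grip (a point): A bystander to leave alone: a steel tray with the same handle and grip block but a wide box, 92 (x) x 90 (y) x 50 mm high, standing on the table on the other side. Point: the centre of its grip block, 138 mm above the table.

How it is judged:
By the outcome, as a careful person would: the job done as asked, in the order asked, and still so for the second after the job is handed in, with the robot touching nothing.
It also fails if it takes over 43 s, if anything falls off the work surface, if the arm or the gripper's body presses on something with over 40 N, if the wrist force passes 120 N, or if a joint passes its speed limit or range.

## Working session

There is one attempt and no reset: what is moved stays moved. The work goes in short steps, Python scripts to look and compute and a tool call to move; the robot and the scene stay as the last step left them, time stands still between calls to the robot, and variables do not carry over. Pictures are saved under pics/ and viewed, and the job is handed in when it is done.

Besides the shell and the picture viewer there is one more tool, called after ">>>" in YAML: its name, and indented under it one key for each argument. servo_tool: Moves the arm, as the interface text tells. Shift numbers are shares of 500 mm and turn numbers shares of 45 degrees, none past 1 either way. Its arguments: {"type":"object","properties":{"increments":{"type":"array","items":{"type":"array","items":{"type":"number"}}},"grip_force":{"type":"number"}},"required":["increments"]}

```bash
ls; mkdir -p pics; python3 - <<'E'
from bench import state, vision, bot
import cv2,numpy as np
s=state(); print(s['t'],s['tool_pos'],s['ee_rot'],s['opening'])
for n in ("scene","top"):
    p,d=vision.capture(n); cv2.imwrite(f'pics/{n}0.png',p[:,:,::-1]); np.savez(f'pics/{n}0.npz',p=p,d=d)
    print(n,vision.camera_info(n))
E
```

```text
pics
0.0 [ 0.1925687  -0.51488943  0.23817031] [-1.35649372  0.94237783 -0.94077164] 1.0016107301949613
scene {'fx': 436.5923027817337, 'fy': 436.5923027817337, 'cx': 319.8653915687607, 'cy': 240.67621886074997, 'R': array([[-0.04912628,  0.9987053 , -0.01320329],
       [ 0.54439184,  0.01569087, -0.83868428],
       [-0.83739127, -0.0483892 , -0.54445785]]), 't': array([ 0.01015035, -0.12127692,  1.50388478])}
top {'fx': 583.5530809670007, 'fy': 583.5530809670007, 'cx': 330.8930124875221, 'cy': 238.47406720159202, 'R': array([[-0.02777793, -0.99952291, -0.01350357],
       [-0.98388846,  0.02972518, -0.17629493],
       [ 0.17661222,  0.0083889 , -0.98424476]]), 't': array([0.018006  , 0.54663887, 1.42916729])}
```

View pics/scene0.png

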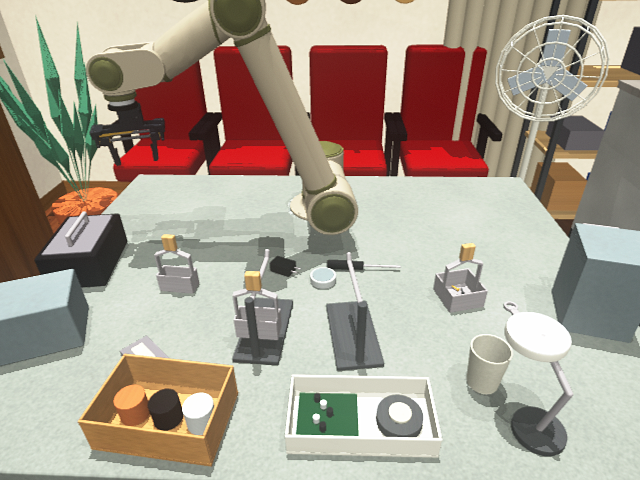

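View pics/top0.png

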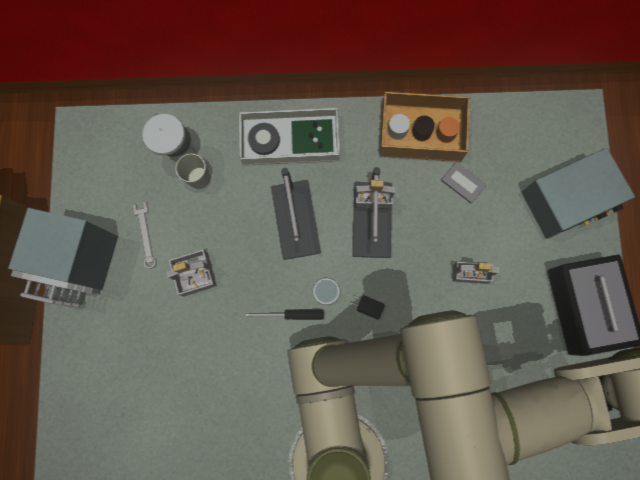

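The scene picture shows the narrow tray at about (178,272), the occupied stand at (255,320) and the empty stand at (355,320). The wide tray is at (462,285). In the top picture these are at (475,270), (375,215), (295,215) and (192,272).

```bash
cat > h.py <<'E'
import numpy as np,cv2
from bench import state,vision,bot
from scipy.spatial.transform import Rotation as Ro
def cloud(n,d):
    c=vision.camera_info(n); v,u=np.mgrid[0:480,0:640]
    P=np.stack([(u-c['cx'])/c['fx']*d,(v-c['cy'])/c['fy']*d,d],-1)
    return (P-c['t'])@c['R']
def load(n,k=0):
    z=np.load(f'pics/{n}{k}.npz'); return z['p'],z['d'],cloud(n,z['d'])
E
python3 - <<'E'
from h import *
for n in('top','scene'):
    p,d,W=load(n)
    hsv=cv2.cvtColor(p,cv2.COLOR_RGB2HSV)
    m=(cv2.inRange(hsv,(10,110,120),(25,255,255))>0)&(W[...,2]>0.09)&(W[...,2]<0.24)&(d>0)
    k,l,st,ce=cv2.connectedComponentsWithStats(m.astype(np.uint8))
    for i in range(1,k):
        if st[i,4]<15: continue
        q=W[l==i]; print(n,'wood',ce[i].round(),st[i,4],q.min(0).round(3),q.max(0).round(3),np.median(q,0).round(3))
p,d,W=load('top')
z=W[...,2]
# bar: height 0.14..0.175 near stands
for (u0,u1,v0,v1,nm) in((355,395,160,250,'occ'),(275,310,165,250,'emp')):
    m=np.zeros(z.shape,bool); m[v0:v1,u0:u1]=1; m&=(z>.14)&(z<.18)&(d>0)
    q=W[m]; 
    xs=np.arange(q[:,0].min(),q[:,0].max(),.01)
    for a in xs:
        s=q[(q[:,0]>=a)&(q[:,0]<a+.01)]
        if len(s): print(nm,round(a,3),len(s),s[:,1].min().round(3),s[:,1].max().round(3),np.median(s[:,1]).round(4),np.median(s[:,2]).round(3))
# tray outlines
for (u0,u1,v0,v1,nm) in((445,505,255,290,'nar'),(160,225,240,300,'wide'),(340,410,165,220,'hung')):
    m=np.zeros(z.shape,bool); m[v0:v1,u0:u1]=1
    for lo,hi in((.035,.065),(.065,.1),(.1,.125),(.125,.2)):
        mm=m&(z>lo)&(z<hi)&(d>0)
        if mm.sum()<5: continue
        q=W[mm]; r=cv2.minAreaRect(q[:,:2].astype(np.float32)*1000); print(nm,lo,mm.sum(),r)
E
```

```text
top wood [377. 183.] 62 [ 0.639 -0.121  0.193] [ 0.654 -0.095  0.207] [ 0.645 -0.109  0.199]
top wood [180. 266.] 61 [0.464 0.342 0.151] [0.48  0.367 0.164] [0.473 0.355 0.158]
top wood [485. 266.] 64 [ 0.444 -0.365  0.153] [ 0.459 -0.338  0.167] [ 0.452 -0.352  0.159]
scene wood [579.  71.] 17 [-1.362  1.303  0.177] [-1.16   1.404  0.181] [-1.244  1.348  0.179]
scene wood [591.  71.] 151 [-1.372  1.334  0.175] [-1.123  1.485  0.184] [-1.239  1.41   0.179]
scene wood [618.  76.] 397 [-1.351  1.358  0.154] [-0.99   1.62   0.184] [-1.12   1.506  0.179]
scene wood [590.  81.] 98 [-1.095  1.27   0.156] [-0.99   1.35   0.182] [-1.014  1.305  0.177]
scene wood [169. 243.] 163 [ 0.449 -0.369  0.12 ] [ 0.466 -0.34   0.158] [ 0.461 -0.351  0.14 ]
scene wood [467. 253.] 161 [0.474 0.341 0.122] [0.486 0.371 0.16 ] [0.481 0.355 0.141]
scene wood [253. 282.] 223 [ 0.645 -0.124  0.161] [ 0.659 -0.095  0.199] [ 0.655 -0.108  0.181]
occ 0.517 15 -0.103 -0.097 -0.1011 0.167
occ 0.527 15 -0.105 -0.098 -0.1003 0.156
occ 0.537 16 -0.106 -0.098 -0.1017 0.154
occ 0.547 15 -0.106 -0.098 -0.103 0.156
occ 0.
[... 1958 characters left out ...]
2280273)
wide 0.1 152 ((472.5693054199219, 357.48236083984375), (14.717655181884766, 91.71986389160156), 15.489986419677734)
wide 0.125 130 ((472.51202392578125, 357.7365417480469), (16.774450302124023, 29.903688430786133), 15.895691871643066)
hung 0.035 362 ((645.660888671875, -107.71731567382812), (89.96479797363281, 43.46984100341797), 87.0003662109375)
hung 0.065 137 ((654.2392578125, -108.3853759765625), (89.20588684082031, 60.77827453613281), 87.0458755493164)
hung 0.1 25 ((663.6527709960938, -108.31529235839844), (88.96817016601562, 48.227149963378906), 86.66985321044922)
hung 0.125 485 ((634.23974609375, -106.57594299316406), (90.3742904663086, 97.29118347167969), 44.515499114990234)
```

```bash
python3 - <<'E'
import cv2
a=cv2.imread('pics/top0.png');b=cv2.imread('pics/scene0.png')
cv2.imwrite('pics/z1.png',cv2.resize(a[150:300,330:520],None,fx=4,fy=4,interpolation=2))
cv2.imwrite('pics/z2.png',cv2.resize(b[220:370,140:300],None,fx=4,fy=4,interpolation=2))
E
```

```text
(no output)
```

View pics/z1.png

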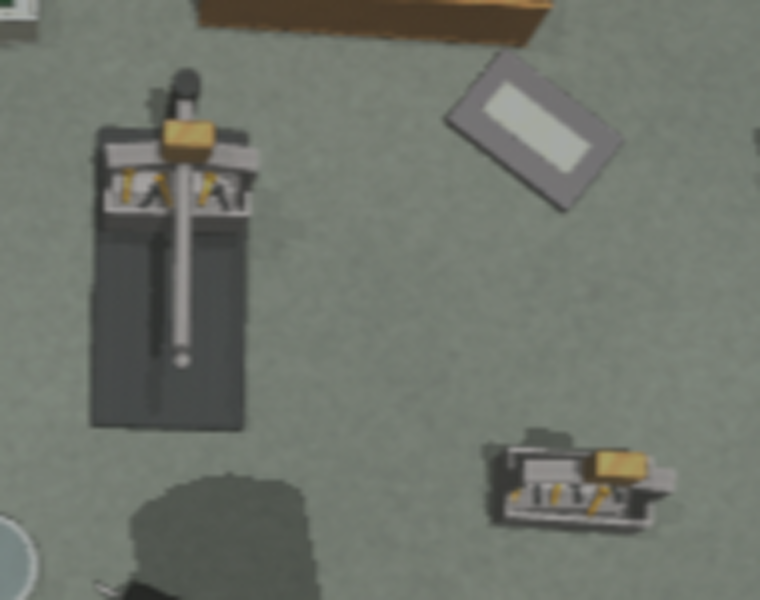

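View pics/z2.png

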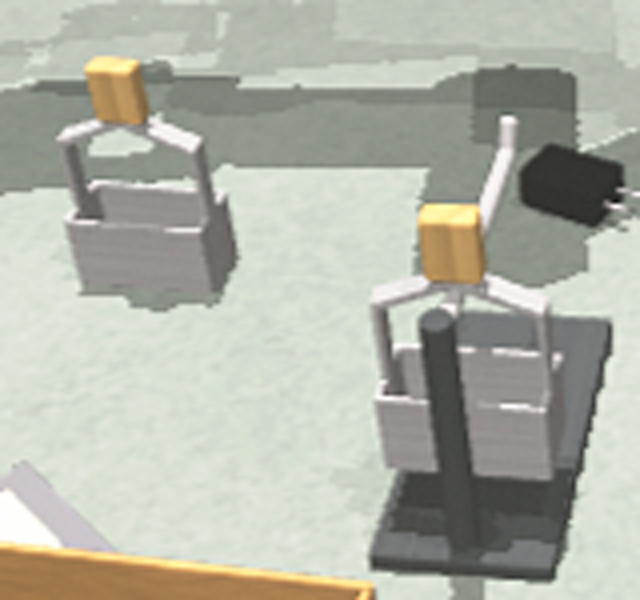

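```bash
cat >> h.py <<'E'
def plan(pos,jyaw=None):
    """increment for TCP to pos, tool y (fingers) straight down, jaw axis x at yaw jyaw (mod pi, nearest)"""
    s=state(); p=np.array(s['tool_pos']); R=Ro.from_rotvec(s['ee_rot'])
    sh=R.inv().apply(np.array(pos)-p)/0.5
    best=None
    for a in ((jyaw,jyaw+np.pi) if jyaw is not None else ()):
        x=np.array([np.cos(a),np.sin(a),0]); y=np.array([0,0,-1.]); T=Ro.from_matrix(np.stack([x,y,np.cross(x,y)],1))
        r=(R.inv()*T).as_rotvec()/(np.pi/4)
        if best is None or np.linalg.norm(r)<np.linalg.norm(best): best=r
    print('t',s['t'],'pos',p.round(4),'q',np.round(s['q'],2),'jaw x',R.apply([1,0,0]).round(3),'tool y',R.apply([0,1,0]).round(3),'z',R.apply([0,0,1]).round(3))
    print('F',np.round(s['ft_force'],2),'open',round(s['opening'],3))
    print('shift',sh.round(4),'turn',None if best is None else best.round(4))
E
python3 - <<'E'
from h import *
p,d,W=load('top'); z=W[...,2]
m=np.zeros(z.shape,bool); m[165:250,355:395]=1; m&=(abs(z-.154)<.006)&(abs(W[...,1]+.105)<.012)&(W[...,0]<.63)&(d>0)
q=W[m]; print('bar',cv2.fitLine(q[:,:2].astype(np.float32),cv2.DIST_HUBER,0,.01,.01).ravel())
m=np.zeros(z.shape,bool); m[165:265,345:400]=1; m&=(abs(z-.012)<.006)&(p.max(2)<95)
q=W[m]; print('base',len(q),cv2.minAreaRect(q[:,:2].astype(np.float32)*1000))
m=np.zeros(z.shape,bool); m[285:325,345:390]=1; print('plug max z',np.percentile(z[m],99), 'x',W[m][:,0].min())
p,d,W=load('scene');z=W[...,2]
m=(z>.161)&(z<.185)&(abs(W[...,1]+.105)<.05)&(W[...,0]>.48)&(W[...,0]<.73)&(d>0)
q=W[m]; e=q[q[:,0]<.56]; print('upturn scene',len(e),e.min(0),e.max(0)); e=q[q[:,0]>.665]; print('post',len(e),e.min(0),e.max(0))
plan((.452,-.352,.22),np.pi/2-np.radians(5.5))
E
```

```text
bar [ 0.99836123 -0.05722639  0.58115304 -0.10371323]
base 1690 ((603.16455078125, -104.96958923339844), (99.5726318359375, 202.3941650390625), 86.53345489501953)
plug max z 0.03607460204097042 x 0.28592344072409664
upturn scene 21 [ 0.52124664 -0.1081746   0.16253652] [ 0.5292157  -0.09862308  0.17066735]
post 56 [ 0.68159831 -0.12072123  0.16129007] [ 0.69918518 -0.10429725  0.16811491]
t 0.1 pos [ 0.1926 -0.5149  0.2382] q [-1.43  0.38  1.3  -0.    1.46 -0.22] jaw x [ 0.35  -0.937 -0.001] tool y [-0.     0.001 -1.   ] z [0.937 0.35  0.   ]
F [-0.29 -0.33 -0.32] open 0.998
shift [-0.1234  0.0367  0.6001] turn [ 0.      0.5778 -0.0016]
```

>>> servo_tool:
  increments:
    - [1,-0.1234,0.0367,0.6,0,0.578,0]
    - [1,-0.1234,0.0367,0.6,0,0.578,0]
    - [1,-0.1234,0.0367,0.6,0,0.578,0]
    - [1,-0.1234,0.0367,0.6,0,0.578,0]
    - [1,-0.1234,0.0367,0.6,0,0.578,0]
    - [1,-0.1234,0.0367,0.6,0,0.578,0]
    - [1,-0.1234,0.0367,0.6,0,0.578,0]
    - [1,-0.1234,0.0367,0.6,0,0.578,0]
    - [1,-0.1234,0.0367,0.6,0,0.578,0]
    - [1,-0.1234,0.0367,0.6,0,0.578,0]
  grip_force: 25

```text
t: 1.1
tool_pos: [0.451, -0.3528, 0.22]
ee_rot: [-1.161, 1.282, -1.279]
ft_force: [-0.4, -0.8, 0.7]
opening: 1.003
```

```bash
python3 - <<'E'
from h import *
plan((.452,-.352,.124+.02),np.pi/2-np.radians(5.5))
s=state();R=Ro.from_rotvec(s['ee_rot']);tp=s['tool_pos']
p,d=vision.capture('wrist');c=vision.camera_info('wrist')
cv2.imwrite('pics/w1.png',p[:,:,::-1])
v,u=np.mgrid[0:480,0:640]
P=np.stack([(u-c['cx'])/c['fx']*d,(v-c['cy'])/c['fy']*d,d],-1)
H=c['hand_eye'];W=R.apply((P@H[:3,:3].T+H[:3,3]).reshape(-1,3)).reshape(480,640,3)+tp
hsv=cv2.cvtColor(p,cv2.COLOR_RGB2HSV)
m=(cv2.inRange(hsv,(8,100,90),(25,255,255))>0)&(W[...,2]>.1)&(d>0)
q=W[m];print(len(q))
if len(q):
  print(q.min(0),q.max(0)); t=q[q[:,2]>.15]; print(cv2.minAreaRect(t[:,:2].astype(np.float32)*1000), np.median(t[:,2]))
E
```

```text
t 1.1 pos [ 0.451  -0.3528  0.22  ] q [-0.87  0.43  1.27  0.    1.44  0.8 ] jaw x [-0.097 -0.995 -0.001] tool y [-0.001  0.001 -1.   ] z [ 0.995 -0.097 -0.001]
F [-0.43 -0.77  0.68] open 1.003
shift [-0.0016  0.152   0.0018] turn [ 0.0008 -0.0019 -0.0016]
2945
[ 0.44553665 -0.40972074  0.12180439] [ 0.48674458 -0.30439735  0.31135135]
((464.3109436035156, -356.01318359375), (104.8699722290039, 35.241641998291016), 84.57796478271484) 0.158295999568025
```

View pics/w1.png

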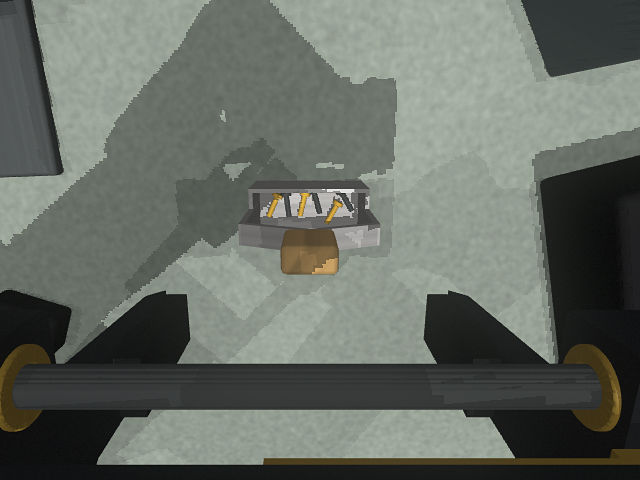

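The wrist view shows the block at (310,252), centred between fingertips at columns 189 and 425. I'll descend, then close.

>>> servo_tool:
  increments:
    - [1,-0.0016,0.06,0.002,0,0,0]
    - [1,-0.0016,0.12,0.002,0,0,0]
    - [1,-0.0016,0.16,0.002,0,0,0]
    - [1,-0.0016,0.192,0.002,0,0,0]
    - [1,-0.0016,0.192,0.002,0,0,0]
    - [1,-0.0016,0.192,0.002,0,0,0]

```text
t: 1.75
tool_pos: [0.4517, -0.3528, 0.1247]
ee_rot: [-1.16, 1.282, -1.281]
ft_force: [-0.3, -0.4, -0.2]
opening: 0.999
```

```bash
python3 - <<'E'
from h import *
plan((.452,-.352,.124),np.pi/2-np.radians(5.5))
for n in('wrist','scene'):
    p,d=vision.capture(n);cv2.imwrite(f'pics/{n}2.png',(p if n=='wrist' else cv2.resize(p[180:320,100:290],None,fx=4,fy=4))[:,:,::-1])
E
```

```text
t 1.75 pos [ 0.4517 -0.3528  0.1247] q [-0.87  0.53  1.41  0.    1.21  0.8 ] jaw x [-0.099 -0.995 -0.001] tool y [-0.     0.001 -1.   ] z [ 0.995 -0.099 -0.   ]
F [-0.27 -0.43 -0.18] open 0.999
shift [-0.0017  0.0013  0.0005] turn [ 0.0003 -0.0038 -0.001 ]
```

View pics/wrist2.png

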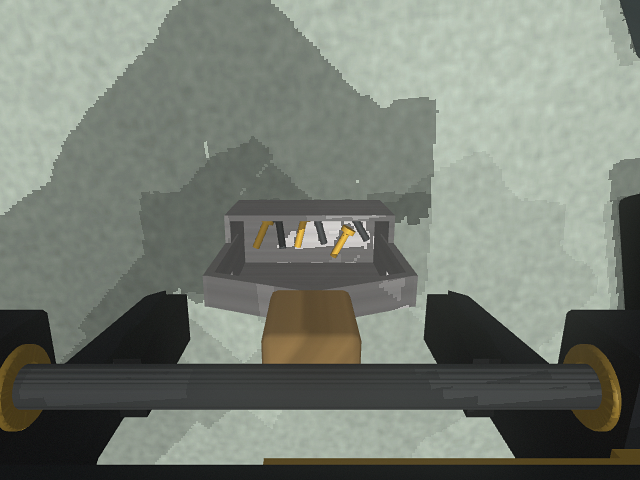

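View pics/scene2.png

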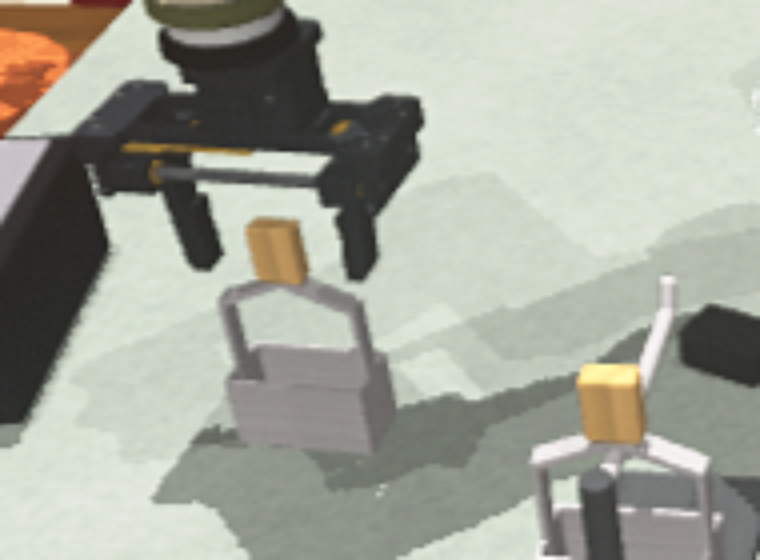

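The fingers straddle the block: wrist columns 263–360 lie between 189 and 425. I'll close now.

>>> servo_tool:
  increments:
    - [-1,0,0,0,0,0,0]
    - [-1,0,0,0,0,0,0]
    - [-1,0,0,0,0,0,0]
    - [-1,0,0,0,0,0,0]
    - [-1,0,0,0,0,0,0]
    - [-1,0,0,0,0,0,0]
    - [-1,0,0,0,0,0,0]
    - [-1,0,0,0,0,0,0]
  grip_force: 30

```text
t: 2.65
tool_pos: [0.4521, -0.3528, 0.1252]
ee_rot: [-1.161, 1.281, -1.282]
ft_force: [0.0, -0.4, -2.2]
opening: 0.334
```

```bash
python3 - <<'E'
from h import *
plan((.452,-.352,.124+.08),np.pi/2-np.radians(3.3))
E
```

```text
t 2.65 pos [ 0.4521 -0.3528  0.1252] q [-0.87  0.52  1.41  0.    1.21  0.8 ] jaw x [-0.098 -0.995  0.   ] tool y [ 0.001 -0.    -1.   ] z [ 0.995 -0.098  0.001]
F [ 0.03 -0.37 -2.18] open 0.334
shift [-1.600e-03 -1.576e-01 -1.000e-04] turn [-0.0011 -0.0521  0.0004]
```

>>> servo_tool:
  increments:
    - [-1,0,-0.02,0,0,0,0]
    - [-1,0,-0.05,0,0,0,0]
    - [-1,0,-0.09,0,0,0,0]
    - [-1,0,-0.12,0,0,0,0]
    - [-1,0,-0.14,0,-0.05,0,0]
    - [-1,0,-0.14,0,-0.05,0,0]
    - [-1,0,-0.14,0,0,-0.05,0]
    - [-1,0,-0.14,0,0,-0.05,0]

```text
t: 3.45
tool_pos: [0.4516, -0.3525, 0.1949]
ee_rot: [-1.179, 1.252, -1.253]
ft_force: [0.0, 1.1, -1.3]
opening: 0.335
```

```bash
python3 - <<'E'
from h import *
b=np.array([np.cos(.0573),-np.sin(.0573)]); mid=np.array([.603,-.105])
for s in(-.150,-.028): print(s,mid+b*s)
t=mid-b*.150
plan((*t,.195),np.pi/2-.0573)
p,d=vision.capture('scene');cv2.imwrite('pics/s3.png',cv2.resize(p[160:320,100:290],None,fx=4,fy=3.7)[:,:,::-1])
E
```

```text
-0.15 [ 0.45324618 -0.0964097 ]
-0.028 [ 0.57504595 -0.10339648]
t 3.45 pos [ 0.4516 -0.3525  0.1949] q [-0.87  0.45  1.31  0.    1.38  0.76] jaw x [-0.059 -0.998 -0.   ] tool y [ 0.001  0.    -1.   ] z [ 0.998 -0.059  0.001]
F [ 0.04  1.07 -1.35] open 0.335
shift [-0.5115 -0.     -0.0269] turn [-0.0018 -0.0023 -0.0004]
```

View pics/s3.png

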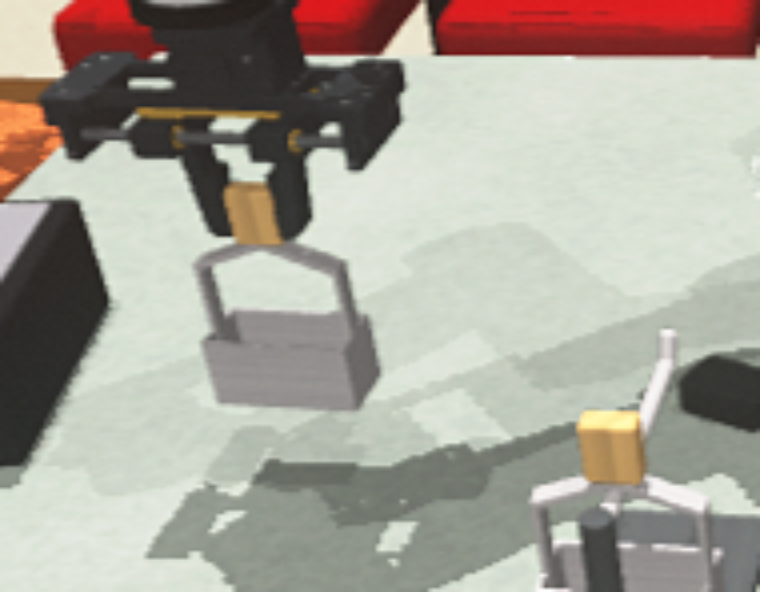

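The tray is held upright and clear of the table. I'll move it sideways in line with the bar.

>>> servo_tool:
  increments:
    - [-1,-0.02,0,-0.001,0,0,0]
    - [-1,-0.06,0,-0.003,0,0,0]
    - [-1,-0.12,0,-0.006,0,0,0]
    - [-1,-0.19,0,-0.01,0,0,0]
    - [-1,-0.26,0,-0.014,0,0,0]
    - [-1,-0.33,0,-0.017,0,0,0]
    - [-1,-0.39,0,-0.02,0,0,0]
    - [-1,-0.45,0,-0.023,0,0,0]
    - [-1,-0.49,0,-0.026,0,0,0]
    - [-1,-0.511,0,-0.027,0,0,0]
    - [-1,-0.511,0,-0.027,0,0,0]
    - [-1,-0.511,0,-0.027,0,0,0]

```text
t: 4.7
tool_pos: [0.4536, -0.0972, 0.195]
ee_rot: [-1.18, 1.253, -1.254]
ft_force: [0.8, -0.8, -1.7]
opening: 0.337
```

```bash
python3 - <<'E'
from h import *
plan((.575,-.1034,.195),np.pi/2-.0573)
p,d=vision.capture('scene');cv2.imwrite('pics/s4.png',cv2.resize(p[180:370,200:320],None,fx=4,fy=3.1)[:,:,::-1])
W=cloud('scene',d)
hsv=cv2.cvtColor(p,cv2.COLOR_RGB2HSV)
m=(cv2.inRange(hsv,(10,110,100),(25,255,255))>0)&(W[...,2]>0.12)&(W[...,2]<0.26)&(d>0)&(W[...,0]>.3)&(abs(W[...,1])<.3)
k,l,st,ce=cv2.connectedComponentsWithStats(m.astype(np.uint8))
for i in range(1,k):
    if st[i,4]>15:
        q=W[l==i]; print(ce[i].round(),q.min(0).round(3),q.max(0).round(3),np.median(q,0).round(3))
p,d=vision.capture('wrist');cv2.imwrite('pics/w4.png',p[:,:,::-1])
E
```

```text
t 4.7 pos [ 0.4536 -0.0972  0.195 ] q [-0.47  0.27  1.6   0.    1.27  1.16] jaw x [-0.06  -0.998  0.   ] tool y [ 0. -0. -1.] z [ 0.998 -0.06   0.   ]
F [ 0.81 -0.81 -1.68] open 0.337
shift [-2.300e-03  1.000e-04  2.431e-01] turn [-0.0004 -0.0041  0.    ]
[271. 219.] [ 0.452 -0.113  0.191] [ 0.467 -0.082  0.231] [ 0.462 -0.098  0.214]
[253. 282.] [ 0.646 -0.123  0.162] [ 0.658 -0.095  0.199] [ 0.656 -0.108  0.181]
```

View pics/s4.png

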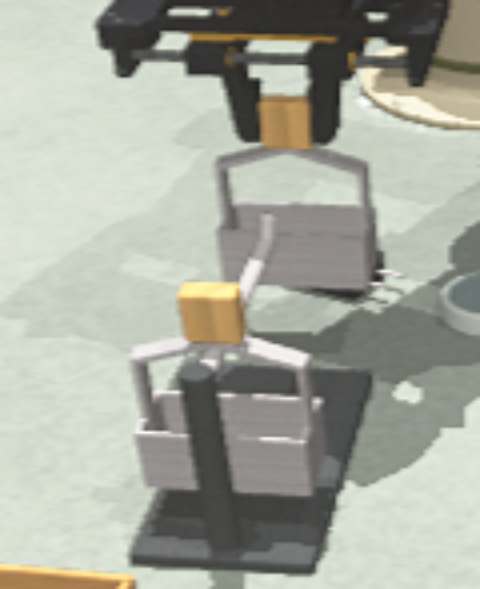

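View pics/w4.png

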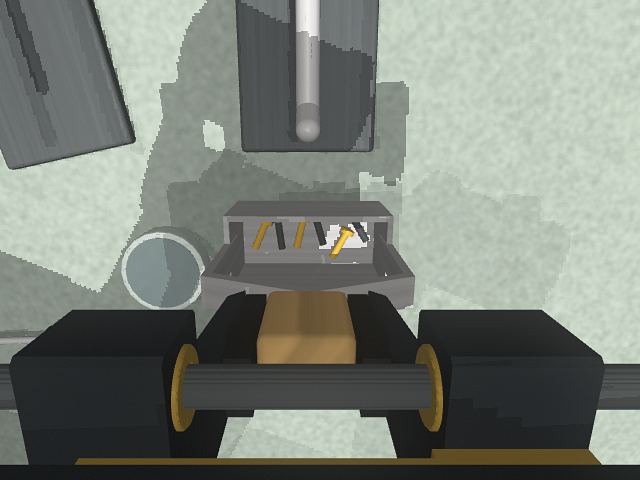

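The block, the bar tip at (308,130) and the bar are lined up in the wrist view. The scene view agrees, with both blocks on the bar line to within 1 mm. I'll slide the tray over the free end.

>>> servo_tool:
  increments:
    - [-1,-0.002,0,0.01,0,0,0]
    - [-1,-0.002,0,0.03,0,0,0]
    - [-1,-0.002,0,0.055,0,0,0]
    - [-1,-0.002,0,0.085,0,0,0]
    - [-1,-0.002,0,0.115,0,0,0]
    - [-1,-0.002,0,0.145,0,0,0]
    - [-1,-0.002,0,0.175,0,0,0]
    - [-1,-0.002,0,0.2,0,0,0]
    - [-1,-0.002,0,0.225,0,0,0]
    - [-1,-0.002,0,0.24,0,0,0]
    - [-1,-0.002,0,0.243,0,0,0]
    - [-1,-0.002,0,0.243,0,0,0]

```text
t: 6.0
tool_pos: [0.575, -0.1041, 0.1947]
ee_rot: [-1.179, 1.255, -1.254]
ft_force: [0.2, -0.1, -1.6]
opening: 0.335
```

```bash
python3 - <<'E'
from h import *
plan((.575,-.1034,.169),np.pi/2-.0573)
p,d=vision.capture('scene');cv2.imwrite('pics/s5.png',cv2.resize(p[180:370,200:320],None,fx=4,fy=3.1)[:,:,::-1])
W=cloud('scene',d)
hsv=cv2.cvtColor(p,cv2.COLOR_RGB2HSV)
m=(cv2.inRange(hsv,(10,110,100),(25,255,255))>0)&(W[...,2]>0.12)&(W[...,2]<0.26)&(d>0)&(W[...,0]>.3)&(abs(W[...,1])<.3)
k,l,st,ce=cv2.connectedComponentsWithStats(m.astype(np.uint8))
for i in range(1,k):
    if st[i,4]>15:
        q=W[l==i]; print(ce[i].round(),q.min(0).round(3),q.max(0).round(3),np.median(q,0).round(3))
p,d=vision.capture('wrist');cv2.imwrite('pics/w5.png',p[:,:,::-1])
E
```

```text
t 6.0 pos [ 0.575  -0.1041  0.1947] q [-0.38  0.47  1.27  0.    1.39  1.25] jaw x [-0.061 -0.998 -0.   ] tool y [-0.  0. -1.] z [ 0.998 -0.061 -0.   ]
F [ 0.21 -0.08 -1.59] open 0.335
shift [-0.0014  0.0514  0.    ] turn [ 0.0003 -0.0054 -0.0003]
[259. 248.] [ 0.574 -0.12   0.189] [ 0.587 -0.089  0.234] [ 0.584 -0.104  0.214]
[253. 281.] [ 0.642 -0.124  0.162] [ 0.659 -0.095  0.202] [ 0.655 -0.108  0.185]
```

View pics/s5.png

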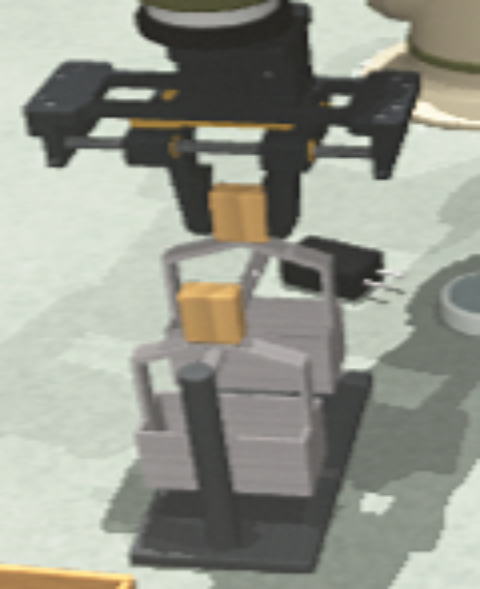

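View pics/w5.png

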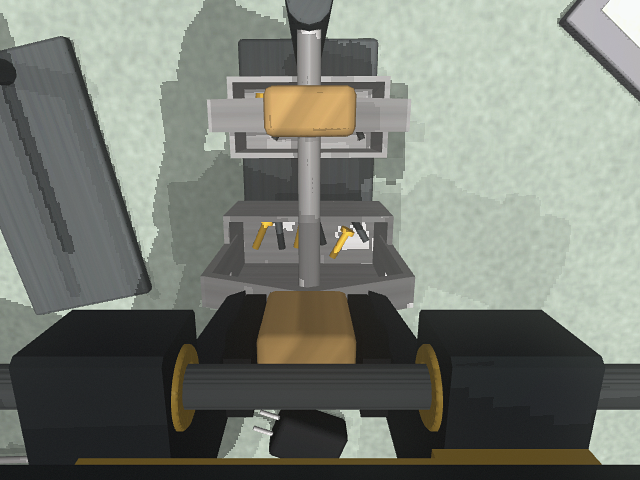

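The bar passes under the strap in the wrist view, running through (308,250), and the twin hasn't moved. I'll lower the tray to near contact.

>>> servo_tool:
  increments:
    - [-1,-0.001,0.01,0,0,0,0]
    - [-1,-0.001,0.025,0,0,0,0]
    - [-1,-0.001,0.038,0,0,0,0]
    - [-1,-0.001,0.048,0,0,0,0]
    - [-1,-0.001,0.052,0,0,0,0]
    - [-1,-0.001,0.054,0,0,0,0]
    - [-1,-0.001,0.054,0,0,0,0]

```text
t: 6.8
tool_pos: [0.5747, -0.1035, 0.168]
ee_rot: [-1.179, 1.254, -1.254]
ft_force: [0.8, -0.4, -1.3]
opening: 0.339
```

>>> servo_tool:
  increments:
    - [-1,0,0.001,0,0,0,0]
    - [-1,0,0.002,0,0,0,0]
    - [-1,0,0.002,0,0,0,0]

```text
t: 7.1
tool_pos: [0.5747, -0.1035, 0.167]
ee_rot: [-1.179, 1.254, -1.254]
ft_force: [0.3, -0.7, -0.4]
opening: 0.338
```

>>> servo_tool:
  increments:
    - [-1,0,0.001,0,0,0,0]
    - [-1,0,0.002,0,0,0,0]
    - [-1,0,0.002,0,0,0,0]

```text
t: 7.4
tool_pos: [0.5747, -0.1036, 0.166]
ee_rot: [-1.179, 1.254, -1.254]
ft_force: [0.1, 0.1, -1.1]
opening: 0.338
```

```bash
python3 - <<'E'
from h import *
plan((.575,-.1034,.166),np.pi/2-.0573)
p,d=vision.capture('wrist');cv2.imwrite('pics/w6.png',p[:,:,::-1])
p,d=vision.capture('scene');cv2.imwrite('pics/s6.png',cv2.resize(p[200:350,220:300],None,fx=6,fy=3.9)[:,:,::-1])
E
```

```text
t 7.4 pos [ 0.5747 -0.1036  0.166 ] q [-0.38  0.5   1.32  0.    1.32  1.25] jaw x [-0.062 -0.998 -0.   ] tool y [ 0.  0. -1.] z [ 0.998 -0.062  0.   ]
F [ 0.12  0.13 -1.06] open 0.338
shift [-0.0003  0.0001  0.0005] turn [-0.0002 -0.0054 -0.0002]
```

View pics/w6.png

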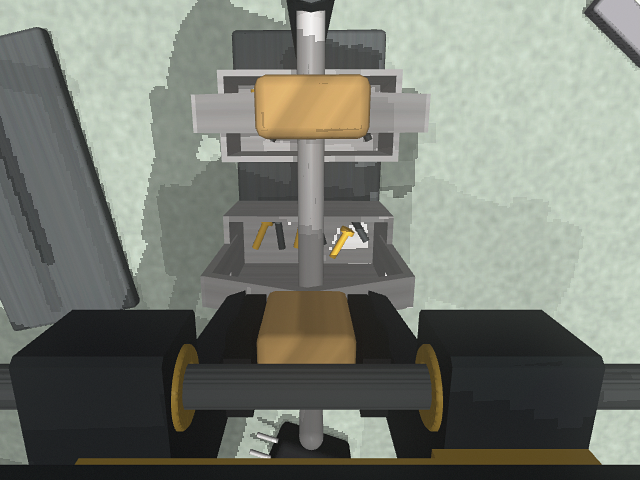

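View pics/s6.png

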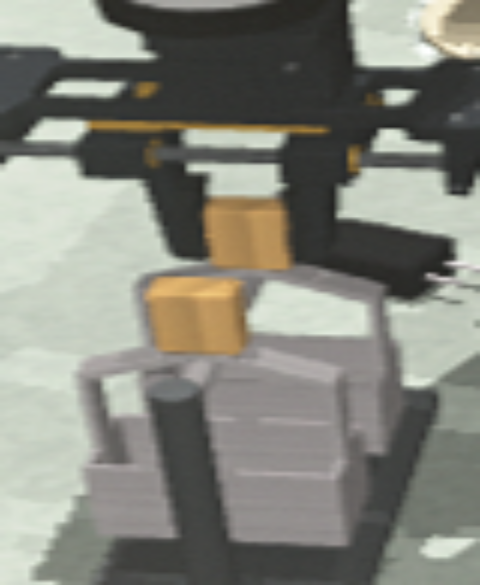

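>>> servo_tool:
  increments:
    - [-1,0.001,0.001,0,0,0,0]
    - [-1,0.001,0.002,0,0,0,0]
    - [-1,0.001,0.002,0,0,0,0]

```text
t: 7.8
tool_pos: [0.5749, -0.1041, 0.1656]
ee_rot: [-1.179, 1.253, -1.255]
ft_force: [-1.1, 0.8, 4.4]
opening: 0.338
```

>>> servo_tool:
  increments:
    - [-1,0,0.001,0,0,0,0]
    - [-1,0,0.002,0,0,0,0]
    - [-1,0,0.002,0,0,0,0]

```text
t: 8.1
tool_pos: [0.5749, -0.1041, 0.1655]
ee_rot: [-1.178, 1.252, -1.256]
ft_force: [-2.5, 2.1, 8.2]
opening: 0.336
```

The strap is on the bar: the force stepped up at TCP z 0.1655. I'll relieve the press and release partway.

>>> servo_tool:
  increments:
    - [-1,0,-0.001,0,0,0,0]
    - [-1,0,-0.001,0,0,0,0]
    - [-0.2,0,-0.001,0,0,0,0]
    - [-0.1,0,-0.001,0,0,0,0]
    - [0.1,0,-0.001,0,0,0,0]
    - [0.1,0,-0.001,0,0,0,0]
    - [0.1,0,-0.001,0,0,0,0]
    - [0.1,0,-0.001,0,0,0,0]

```text
t: 8.9
tool_pos: [0.5749, -0.1041, 0.166]
ee_rot: [-1.178, 1.252, -1.256]
ft_force: [0.2, -0.8, -0.1]
opening: 0.55
```

```bash
python3 - <<'E'
from h import *
plan((.575,-.1034,.3),np.pi/2-.0573)
p,d=vision.capture('wrist');cv2.imwrite('pics/w7.png',p[:,:,::-1])
p,d=vision.capture('scene');cv2.imwrite('pics/s7.png',cv2.resize(p[200:350,220:300],None,fx=6,fy=3.9)[:,:,::-1])
E
```

```text
t 8.9 pos [ 0.5749 -0.1041  0.166 ] q [-0.38  0.5   1.32  0.    1.32  1.25] jaw x [-0.061 -0.998  0.001] tool y [ 0.002 -0.001 -1.   ] z [ 0.998 -0.061  0.002]
F [ 0.24 -0.76 -0.06] open 0.55
shift [-0.0013 -0.2679  0.0006] turn [-0.0027 -0.0053  0.0008]
```

View pics/w7.png

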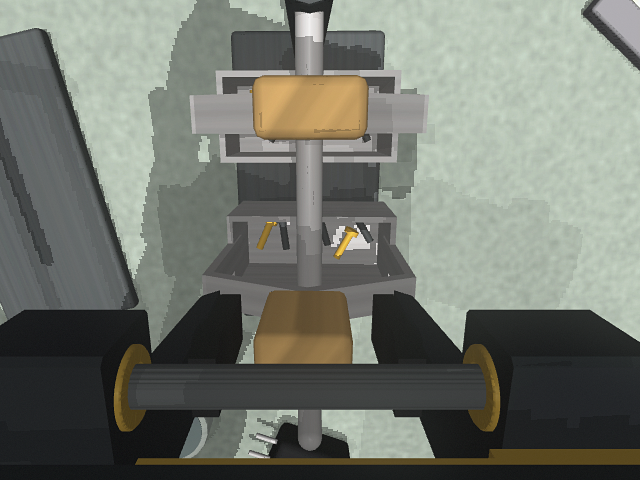

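View pics/s7.png

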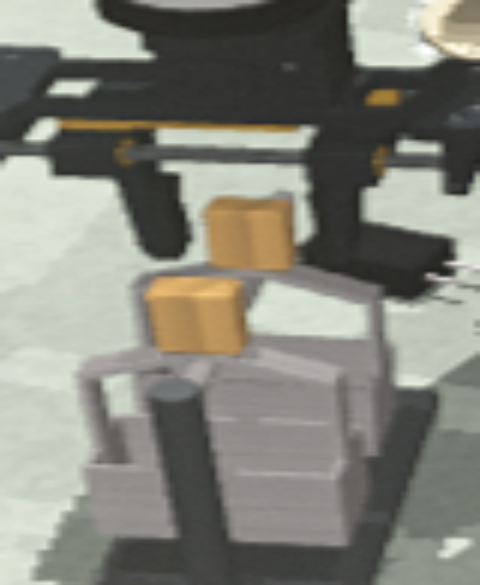

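The fingers are clear on both sides: the block spans columns 255–352 and the fingers are at 242 and 372. I'll retreat straight up.

>>> servo_tool:
  increments:
    - [0.2,0,-0.02,0,0,0,0]
    - [0.2,0,-0.05,0,0,0,0]
    - [0.2,0,-0.1,0,0,0,0]
    - [0.2,0,-0.16,0,0,0,0]
    - [0.2,0,-0.22,0,0,0,0]
    - [0.2,0,-0.27,0,0,0,0]
    - [0.2,0,-0.27,0,0,0,0]
    - [0.2,0,-0.27,0,0,0,0]
    - [0.2,0,-0.27,0,0,0,0]
    - [0.2,0,-0.27,0,0,0,0]
    - [0.2,0,-0.27,0,0,0,0]
    - [0.2,0,-0.27,0,0,0,0]

```text
t: 10.2
tool_pos: [0.5746, -0.104, 0.3006]
ee_rot: [-1.179, 1.253, -1.255]
ft_force: [-0.3, -0.0, 0.2]
opening: 0.598
```

```bash
cat > chk.py <<'E'
from h import *
import sys
k=sys.argv[1]
plan((.575,-.1034,.3),np.pi/2-.0573)
p,d=vision.capture('scene');cv2.imwrite(f'pics/s{k}.png',cv2.resize(p[200:350,220:300],None,fx=6,fy=3.9)[:,:,::-1])
W=cloud('scene',d)
hsv=cv2.cvtColor(p,cv2.COLOR_RGB2HSV)
m=(cv2.inRange(hsv,(10,110,100),(25,255,255))>0)&(W[...,2]>0.1)&(W[...,2]<0.26)&(d>0)&(W[...,0]>.3)&(abs(W[...,1])<.5)
n,l,st,ce=cv2.connectedComponentsWithStats(m.astype(np.uint8))
for i in range(1,n):
    if st[i,4]>15:
        q=W[l==i]; print(ce[i].round(1),q.min(0).round(3),q.max(0).round(3),np.median(q,0).round(3))
p,d=vision.capture('wrist');cv2.imwrite(f'pics/w{k}.png',p[:,:,::-1])
E
python3 chk.py 8
```

```text
t 10.2 pos [ 0.5746 -0.104   0.3006] q [-0.38  0.41  1.08  0.    1.66  1.25] jaw x [-0.061 -0.998  0.   ] tool y [ 0.001 -0.    -1.   ] z [ 0.998 -0.061  0.001]
F [-0.26 -0.02  0.19] open 0.598
shift [-0.0013  0.0013  0.0007] turn [-0.0018 -0.0054  0.0005]
[466.9 252.9] [0.474 0.341 0.12 ] [0.486 0.371 0.159] [0.481 0.355 0.141]
[261.5 259.8] [ 0.572 -0.117  0.16 ] [ 0.588 -0.089  0.201] [ 0.583 -0.103  0.184]
[252.6 280.6] [ 0.643 -0.124  0.159] [ 0.659 -0.095  0.201] [ 0.655 -0.108  0.185]
```

>>> servo_tool:
  increments:
    - [0.2,0,0,0,0,0,0]
    - [0.2,0,0,0,0,0,0]
    - [0.2,0,0,0,0,0,0]
    - [0.2,0,0,0,0,0,0]
    - [0.2,0,0,0,0,0,0]
    - [0.2,0,0,0,0,0,0]
    - [0.2,0,0,0,0,0,0]

```text
t: 11.0
tool_pos: [0.5746, -0.104, 0.3009]
ee_rot: [-1.179, 1.253, -1.256]
ft_force: [-0.7, -0.2, -0.2]
opening: 0.599
```

```bash
python3 chk.py 9
```

```text
t 11.0 pos [ 0.5746 -0.104   0.3009] q [-0.38  0.41  1.08  0.    1.66  1.25] jaw x [-0.061 -0.998  0.001] tool y [ 0.002 -0.001 -1.   ] z [ 0.998 -0.061  0.002]
F [-0.69 -0.19 -0.24] open 0.599
shift [-0.0013  0.0017  0.0006] turn [-0.0023 -0.0053  0.0007]
[466.9 253. ] [0.475 0.341 0.122] [0.486 0.371 0.16 ] [0.481 0.355 0.14 ]
[261.5 259.9] [ 0.571 -0.117  0.162] [ 0.588 -0.089  0.201] [ 0.584 -0.102  0.184]
[252.6 280.5] [ 0.643 -0.124  0.161] [ 0.659 -0.095  0.202] [ 0.655 -0.108  0.186]
```

View pics/w9.png

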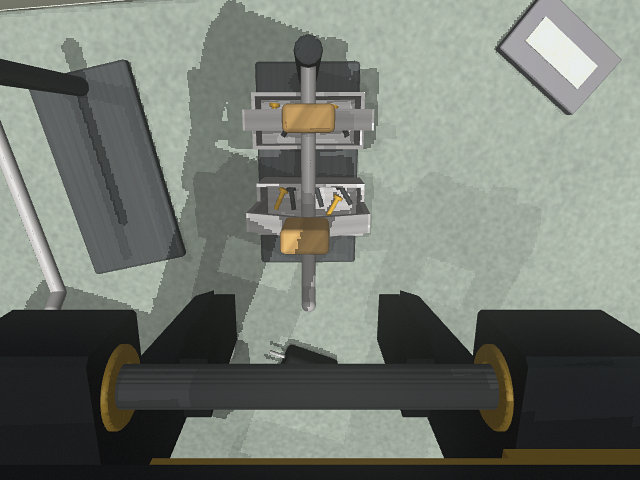

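View pics/s9.png

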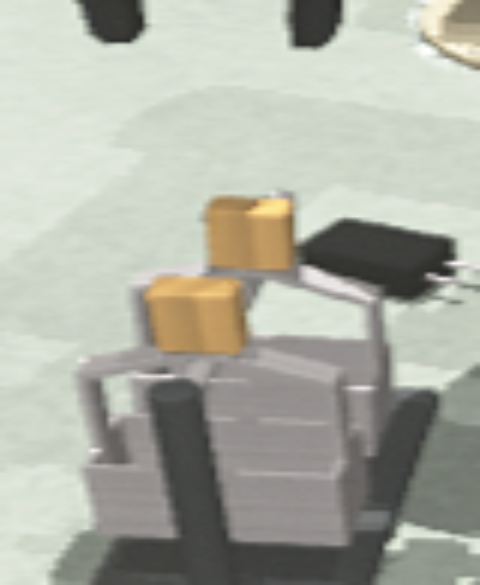

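Both trays hang still, with blocks in the wrist view at (305,236) and (309,118). They're about 70 mm apart along the bar, between the upturned end and the post, and didn't move over 0.8 s. I'll hand in.

```bash
python3 -c "
from bench import bot,state
print(bot.hand_in()); print(state()['t'])"
```

```text
the job is handed in; nothing more can be done
None
the job is handed in; nothing more can be done
```

The narrow tray now hangs by its handle on the occupied hook, about 28 mm from the bar's middle towards the open end. I gripped it by its wooden block, slid it over the upturned end, lowered it until the strap touched the bar, let go and backed straight up. I handed in just after 11 s, and no verdict is reported.

- **Hanging freely:** two checks 0.8 s apart showed both trays still, with about 70 mm between their handles. That leaves roughly 26 mm between the boxes.
- **Twin tray:** it stayed where it was, to within about 1 mm.
- **Wide tray:** it was not disturbed.
- **Robot:** the gripper ended about 100 mm above the trays, touching nothing. The highest force I saw was about 9 N, when the strap met the bar.

The scene camera read both hung blocks 3 to 5 mm higher than they should be in the later pictures. Both were off by the same amount, so I put it down to that camera rather than a badly seated strap. No other checks disagreed.

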